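Slide the well plate under the shaker's spring hold-down

ROBOT

A 6-joint arm with a two-finger parallel gripper is mounted at the origin on a cart in front of the work surface, level with it; the furniture and walls round the work are solid. World frame = base frame: x ahead of the robot, y to its left, z up, the work surface at z = 0. Lengths are in m, angles in rad, forces in N, time in s.
With the tool pointing down it reaches from about 0.25 to 0.725 m from the base axis. Payload 4 kg.
Tool frame: the origin (TCP) lies midway between the tips of the shut fingers; the grasp point (between the pads) lies grip_point_offset behind it (grip_point_offset is the distance from the TCP to the grasp point, in m); z points along the fingers, y is the line along which they close (so a half turn about z gives the same grasp; the last joint's range is limited). The gripper opens to 85 mm and grips with 20 to 120 N. Pads are 22 mm wide; open, the fingers measure 114 mm over their backs; the gripper's body (76 mm by 85 mm) begins 54 mm behind the grasp point. The pads swing forward as they close: fully open they stand 13 mm farther back than shut.
Start: joints at [1.101, 0.241, 0.005, 1.335, 0, 1.571], TCP at [0.226, 0.446, 0.203] pointing down, gripper open.
Joint ranges: [-2.72, 2.72], [-1.05, 1.87], [-1.09, 1.28], [-1.99, 2.15], [-1.42, 1.44], [-3.14, 3.14]. Speed limits (rad/s): [2.79, 2.79, 3.14, 3.14, 3.14, 3.14].

INTERFACE

Orientations are given as a unit quaternion [x, y, z, w].
In Python, from workcell import * gives the robot as it stands. The module is installed in compiled form; this text tells all that it offers.
- The arm moves only by the tool arm_command, never from a script. Its arguments are lists of equal length, an entry for each row: "slide": the shift along the tool's x, y, z in cm, a list of three; "spin": the turn about the tool's z in degrees. A call has exactly 5 rows; each row is the pose to reach, as a shift and turn from the pose commanded when the call began, along the tool's axes at that moment; what a row does not reach only later rows make up. A row lasts 1/8 s, in which the tool goes at most 62.5 mm and 10.7 degrees, less where a joint would pass 70% of its speed; a pose out of reach is approached as far as the arm can. A call with a gripper value outside its range is refused whole. "jaw" is the finger opening in cm, from 0 to 8.54, set as the call begins (left out, the last holds). The fingers move at their own pace and stop on an object; the grip force is fixed at half the most. Time passes only in rows, so rows that repeat a pose let the fingers close, or fill a call up. It gives the time, the measured TCP pose, the force, the opening and the grip force at its end, in the units of the state.
- get_obs(): the state, without advancing time (a new reading comes with each control period).
- camera(name): name is "side" or "top"; returns a dict with "pixels" (384x512x3 uint8, red, green, blue), "range_z" (384x512 float32, m along the optical axis (not along the pixel's ray), 0 where there is no reading), "intrinsics" (3x3 intrinsics, pixels), "rvec" (rotation vector, rad) and "tvec" (3), from world to camera coordinates, as OpenCV has them. Camera axes: x right, y down, z forward; pixel columns grow to the right and rows downward; lengths in m; the calibration is good to about 2 mm. A picture is of the moment at which its call begins.
- job_done(): hands the job in; it is judged then, once.
Trained networks look in a picture, given as the dict that the camera call returned (one of the last four; its "shot" number tells which), for a name from the list of things; names that differ only in an ending like _2 or _b are one class to them, and where a whole thing is asked for, a point or a joint stands for the part that bears it (a point fixed in the world has none). Each returns a list of dicts, best first, with "confidence" (0 to 1); they miss things now and then, are a little off and sometimes report something else, mostly with a low value. They report only what shows in the picture. A call takes as long as a camera call. They do not tell look-alikes from the thing itself.
- recognise(picture, thing): "centre" ([column, row] in pixels, amid what is visible of it).
- landmark_of(picture, thing): "centre" ([column, row] in pixels: a listed point, or the origin of a listed thing).
The state is a dict: "clock": time; "joint_pos": joint angles; "joint_vel": joint speeds; "tau": joint torques, N m; "eef_pos": TCP position; "tool_rot": TCP orientation; "ft_force": force on the tool from outside, world axes, zero at the start; "ft_torque": the same for the moment, N m; "grip_width": finger opening in m; "grasp_force": force on a finger pad.
Only numpy, scipy, OpenCV 4.12 (cv2) and the standard library are available. Lean on these libraries where they do the work, as an engineer would, in place of code of your own. Each camera call takes 0.05 s, during which the arm holds its last target. There are 200 camera calls.

TASK

Clamp the white well plate on the small plate shaker: with one fingertip press down the blue bar along the shaker's left side so that its spring-closed hold-down flap stays raised, and meanwhile, with the other fingertip, gently push the plate along the platform under the flap until it is fully home, square against the back stop. Then take the pushing finger off the plate and ease the bar up, so that the flap comes down on the plate without snapping, and move clear. Only push the plate: never lift or tip it (its wells are prepared), and leave the other things on the bench where they are.

Things in the scene. Friction and masses are not known exactly. Their poses are not given: they have to be found in the camera images.
- plate_shaker: Low white plate shaker, fixed. Origin: on the bench under its platform; own +x: the way the plate is pushed (away from the robot, yaw up to 0.2), +y left, +z up. Aluminium platform, top 50 mm above the bench, x -146 to +86, y -69 to +77 mm. Two guide rails 9 mm high, inner faces y = +-43.8 mm, x +32 to +74; flared mouths from x = +5 mm lead the plate in and straighten it.
- stop_face (a point): Middle of the back stop: two rubber bumpers 56 mm apart, faces at x = +75, y = 0 mm of the shaker's frame, 6.5 mm above the platform. The plate's leading edge meets them when it is home.
- flap (a joint): Hold-down flap's angle, rad: 0 = shut on the empty platform, grows as it rises, 0.65 = end of travel. Shut, it bars the plate's way; from 0.15 up the plate passes beneath. With the plate clamped it reads about 0.11. A spring closes it: 3 N (shut) to 6 N (0.55 rad) at the middle of the bar's width; let go when open, it snaps shut.
- flap_shaft (a point): Middle of the flap's steel hinge shaft (6 mm thick, along the shaker's x) at y = +56 mm of the shaker's frame, 68 mm above the bench; it runs from x = -134 to +80 mm in three bearing posts 12 mm wide, tops 74 mm above the bench.
- flap_roll (a point): Middle of the underside of the black rubber roll (12 mm thick, 40 mm long, along the shaker's x, front end at x = +26 mm) under the flap's free edge, 58 mm right of the shaft. The flap is an aluminium leaf, x +24 to +68 mm of the shaker's frame. Shut, this point is 8 mm above the platform.
- press_bar (a point): Middle of the top face of the blue press bar, rigid with the flap: a flat strip 236 mm long (shaker's x -172 to +64 mm), 26 mm wide, its middle 31 mm left of the shaft. Pressed down it raises the flap; a fingertip may slide along it. Shut, this point is 75 mm above the bench (x = -54, y = +86 mm of the shaker's frame), at 0.5 rad 59 mm, at 0.65 rad 55 mm.
- plate: White 96-well plate, wells grey, amber and pink, 127.8 mm long (own x, the way it is pushed), 85.5 wide, 14.4 high, about 70 g. Origin: middle of its underside. Starts on the front of the platform, leading edge 23 to 40 mm short of the roll, up to 3 mm and 0.05 rad out of line. Fully home, its origin is at x = +11 mm, y = 0 +-1 mm of the shaker's frame.
- petri_a: Glass dish with cover, 89 mm across, 18 mm high, loose, to the right of the shaker: leave alone. Origin: middle of its underside.
- reagent_c: White bottle with green cap, 56 mm across, 110 mm high, loose, to the right of the shaker: leave alone. Origin: middle of its underside.
- vial_0: Small vial with cap, 27 mm across, 50 mm high, loose, at the right rear: leave alone. Origin: middle of its underside.
- vial_1: Small vial with cap, 27 mm across, 50 mm high, loose, at the right rear: leave alone. Origin: middle of its underside.
There are look-alikes about, which are no part of the job. Several things have the shape of the plate; the one meant has the colours described above.

How it is judged:
By the outcome, as a careful person would: the job done as asked, in the order asked, and still so for the second after the job is handed in, with the robot touching nothing.
It also fails if it takes over 51 s, if anything falls off the work surface, if the arm or the gripper's body presses on something with over 40 N, if the wrist force passes 120 N, or if a joint passes its speed limit or range.

## Working session

There is one attempt and no reset: what is moved stays moved. The work goes in short steps, Python scripts to look and compute and a tool call to move; the robot and the scene stay as the last step left them, time stands still between calls to the robot, and variables do not carry over. Pictures are saved under pics/ and viewed, at most 10 in all, crops included, and the job is handed in when it is done.

Besides the shell and the picture viewer there is one more tool, called after "Call:" by a JSON object that holds its "name" and its "arguments". arm_command: Moves the arm, as the interface text tells. Its arguments: {"type":"object","properties":{"slide":{"type":"array","items":{"type":"array","items":{"type":"number"}}},"spin":{"type":"array","items":{"type":"number"}},"jaw":{"type":"number"}},"required":["slide","spin"]}

```bash
mkdir -p pics; cat > h.py <<'E'
from workcell import *
import numpy as np, cv2
from scipy.spatial.transform import Rotation as R
def w2c(p): return R.from_rotvec(np.ravel(p["rvec"])).as_matrix(), np.ravel(p["tvec"])
def ray(p,uv,z=None,depth=None):
    r,t=w2c(p); d=np.linalg.inv(p["intrinsics"])@np.array([uv[0],uv[1],1.0])
    if depth is not None: return r.T@(d*depth-t)
    o=-r.T@t; d=r.T@d; return o+d*(z-o[2])/d[2]
def proj(p,x):
    q,_=cv2.projectPoints(np.array(x,float).reshape(-1,3),np.ravel(p["rvec"]),np.ravel(p["tvec"]),p["intrinsics"],None); return q.reshape(-1,2)
def save(p,n,crop=None,s=1):
    im=p["pixels"][:,:,::-1]
    if crop: im=im[crop[1]:crop[3],crop[0]:crop[2]]
    cv2.imwrite("pics/"+n,cv2.resize(im,None,fx=s,fy=s,interpolation=cv2.INTER_CUBIC))
E
python3 - <<'E'
from h import *
o=get_obs(); print(o)
for n in("side","top"):
    p=camera(n); save(p,n+"0.png",s=1.5)
    r,t=w2c(p); print(n,-r.T@t)
    for th in("plate_shaker","stop_face","flap_shaft","flap_roll","press_bar","plate"):
        print(th,[(np.round(d["centre"],1).tolist(),round(d["confidence"],2)) for d in landmark_of(p,th)[:4]])
E
```

```text
{'clock': 0.0, 'joint_pos': array([ 1.10099871e+00,  2.41444051e-01,  3.70620830e-03,  1.33516772e+00,
       -2.46077844e-05,  1.57080909e+00]), 'joint_vel': array([ 3.59267626e-03, -1.26366164e-03,  1.14387414e-03, -2.38329574e-04,
       -3.81846086e-05,  1.78710075e-03]), 'tau': array([ 2.54387443e-03, -3.72316611e+01,  2.52409083e+01,  1.68967660e-02,
        1.81634232e-04,  1.12454038e-05]), 'eef_pos': array([0.22604883, 0.445213  , 0.20229061]), 'tool_rot': array([ 2.32750637e-01,  9.72535875e-01, -1.02852210e-03, -2.33484294e-04]), 'ft_force': array([-0.48768093,  0.89518837,  0.15164839]), 'ft_torque': array([ 0.04744912, -0.00057995,  0.012067  ]), 'grasp_force': 0.0, 'grip_width': 0.08563663715181662}
side [ 0.46645176 -0.72444637  0.53725212]
plate_shaker [([262.5, 190.7], 0.79), ([234.9, 154.1], 0.72)]
stop_face [([288.5, 170.9], 0.64)]
flap_shaft [([248.8, 158.1], 0.7)]
flap_roll [([279.8, 169.4], 0.78)]
press_bar [([234.7, 153.5], 0.68)]
plate [([277.0, 150.3], 0.72), ([236.5, 174.1], 0.59)]
top [ 0.52076967 -0.04893367  1.3619062 ]
plate_shaker [([237.8, 184.0], 0.9)]
stop_face [([238.5, 154.6], 0.83)]
flap_shaft [([211.1, 190.2], 0.85)]
flap_roll [([237.8, 162.4], 0.6)]
press_bar [([203.5, 200.1], 0.72)]
plate [([232.8, 205.6], 0.93), ([336.5, 221.5], 0.75), ([169.5, 153.1], 0.69)]
```

View pics/side0.png

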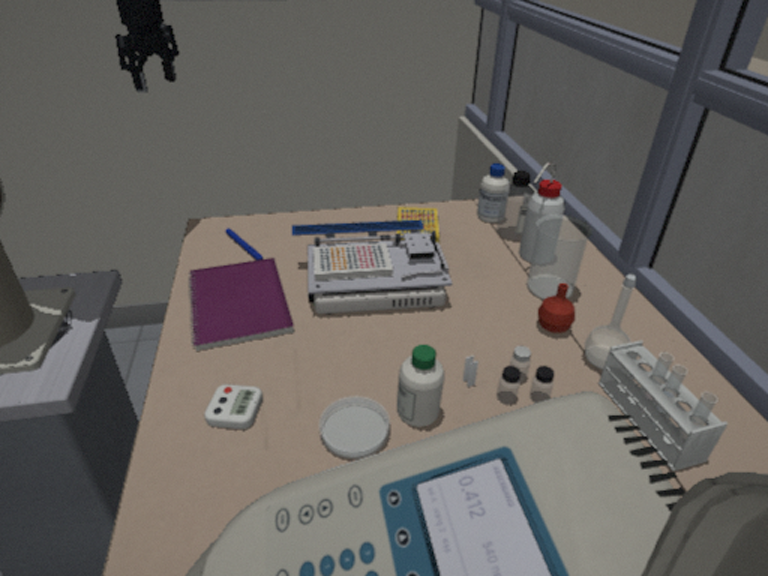

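View pics/top0.png

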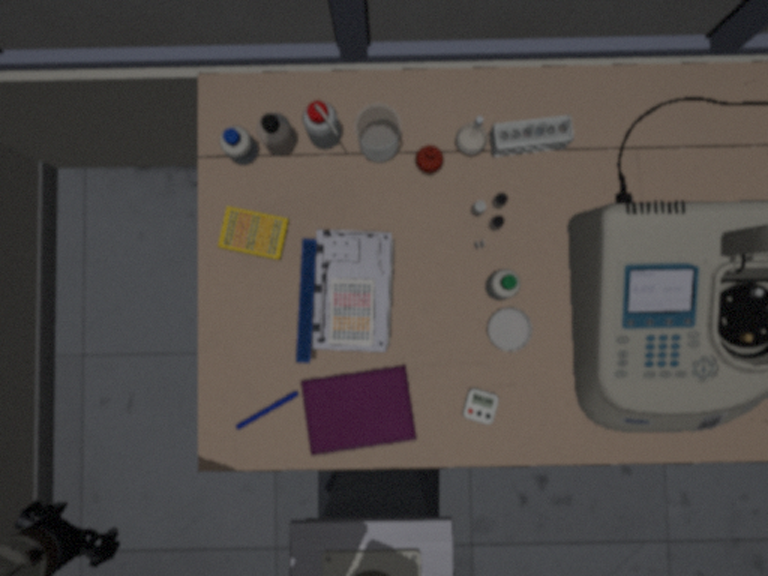

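The side view shows the shaker with the plate at about (235,173), in 512-wide pixels. In the top view there are three candidates for the plate:
- **(233,206)**: white with grey, amber and pink wells, lying on the shaker.
- **(169,155)**: a yellow plate off the shaker, so a look-alike.
- **(336,221)**: the petri dish.

The first one fits the description. I'll check it in a crop and measure it.

```bash
python3 - <<'E'
from h import *
p=camera("top"); save(p,"crop.png",(185,140,275,250),5)
q=p["pixels"].astype(int); D=p["range_z"]
r,t=w2c(p); K=p["intrinsics"]
v,u=np.mgrid[0:384,0:512]
P=(np.stack([(u-K[0,2])/K[0,0]*D,(v-K[1,2])/K[1,1]*D,D],-1)-t)@r
m=(q[...,2]>q[...,0]*2)&(q[...,2]>70)&(abs(u-204)<12)&(v>150)&(v<250)
print("bar px",m.sum(),np.median(P[m],0))
pts=P[m][:,:2]; box=cv2.minAreaRect(pts.astype(np.float32)*1000); print(box)
c=pts.mean(0); w=np.linalg.svd(pts-c)[2][0]; w*=np.sign(w[0]); print("bar centre",c,"yaw",np.arctan2(w[1],w[0]))
L=lambda th,z:[ (ray(p,d["centre"],z=z),d["confidence"]) for d in landmark_of(p,th)[:1]]
for th,z in(("plate_shaker",0.),("stop_face",.0565),("flap_shaft",.068),("press_bar",.075),("flap_roll",.058),("plate",.05)): print(th,L(th,z))
# plate: height band
b=(P[...,2]>.058)&(P[...,2]<.069)&(abs(u-235)<20)&(v>170)&(v<240)&(q.min(-1)>110)
n,l,s,cc=cv2.connectedComponentsWithStats(b.astype(np.uint8)); k=1+s[1:,4].argmax(); print(s[k],cv2.minAreaRect(P[l==k][:,:2].astype(np.float32)*1000),np.median(P[l==k][:,2]))
print("platform",np.median(P[(P[...,2]>.04)&(P[...,2]<.055)&(abs(u-237)<25)&(abs(v-195)<40)][:,2]))
E
```

```text
bar px 83 [0.58494928 0.11488755 0.0745413 ]
((582.4900512695312, 110.72692108154297), (22.315420150756836, 227.74197387695312), 86.48644256591797)
bar centre [0.58598975 0.11210699] yaw -0.06635248996896487
plate_shaker [(array([ 0.51485439, -0.28278685,  0.        ]), 0.7)]
stop_face [(array([0.71138217, 0.01459302, 0.0565    ]), 0.83)]
flap_shaft [(array([0.60680468, 0.08046129, 0.068     ]), 0.61)]
press_bar [(array([0.58526163, 0.1081198 , 0.075     ]), 0.73)]
flap_roll [(array([0.68512341, 0.02301158, 0.058     ]), 0.89)]
plate [(array([0.56643207, 0.02697036, 0.05      ]), 0.79)]
[219 185  31  45 671] ((560.9786987304688, 26.4679012298584), (84.45179748535156, 126.58935546875), 87.16707611083984) 0.06364460173545096
platform 0.04945281200967168
```

View pics/crop.png

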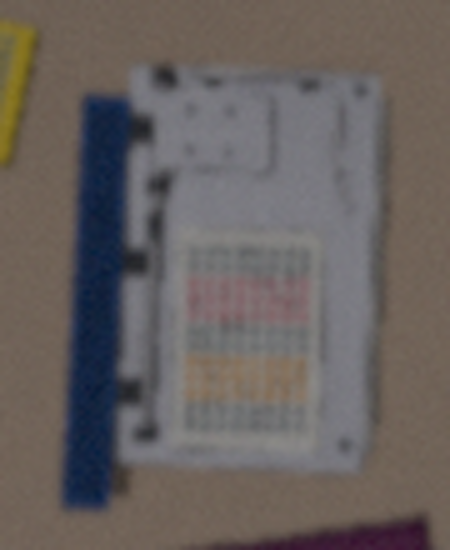

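Confirmed: the plate on the shaker is the white one with grey, amber and pink wells, filling about (185–320, 235–450) of the crop. The shaker's yaw is about -0.062 and its origin about (0.634, 0.0215). The plate's rear edge is near x = -137 mm in the shaker's frame. Now I'll move over the front end, with the jaws at 7.6 cm so they straddle the bar and the middle of the plate.

Call:
{"name": "arm_command", "arguments": {"slide": [[-4.9,-2.7,0],[-9.8,-5.4,0],[-14.7,-8.1,0],[-19.6,-10.8,0],[-24.5,-13.4,0]], "spin": [-4.7,-9.4,-14.1,-18.8,-23.4], "jaw": 7.6}}

```text
clock: 1.68
eef_pos: [0.385, 0.2139, 0.2035]
tool_rot: [0.029, 1.0, 0.0, 0.0]
ft_force: [0.5, 0.2, 0.4]
grip_width: 0.0757
grasp_force: 0.0
```

```bash
cat >> h.py <<'E'
O=np.array([.634,.0215]); YAW=-.062
def togo(X,Y,z):
    o=get_obs(); Rt=R.from_quat(o["tool_rot"]).as_matrix()
    c,s=np.cos(YAW),np.sin(YAW); E=np.array([[c,-s],[s,c]])
    tgt=np.r_[O+E@np.array([X,Y])/1000,z]
    loc=E.T@(o["eef_pos"][:2]-O)*1000
    ang=np.degrees(np.arctan2(Rt[1,1],Rt[0,1]))
    print("clock",o["clock"],"shaker xy mm",loc.round(1),"z",o["eef_pos"][2].round(4),"slide cm",(100*Rt.T@(tgt-o["eef_pos"])).round(2),"toolY deg",ang.round(2),"want",90+np.degrees(YAW),"F",o["ft_force"].round(2),"T",o["ft_torque"].round(2),"w",o["grip_width"])
E
python3 -c "
from h import *
togo(-158,45,.12)"
```

```text
clock 1.675 shaker xy mm [-260.4  176.6] z 0.2035 slide cm [-10.19 -13.2    8.35] toolY deg 86.65 want 86.4476616701889 F [0.49 0.23 0.38] T [ 0.02 -0.07  0.01] w 0.07572011874827274
```

Call:
{"name": "arm_command", "arguments": {"slide": [[-3,-4,0],[-6,-8,0],[-9,-12,1.5],[-10.2,-13.2,5],[-10.2,-13.2,8.3]], "spin": [0,0,0,0,0.2]}}

```text
clock: 2.3
eef_pos: [0.4791, 0.076, 0.1194]
tool_rot: [0.034, 0.999, 0.0, 0.001]
ft_force: [0.8, -0.2, -0.1]
grip_width: 0.0759
grasp_force: 0.0
```

```bash
python3 - <<'E'
from h import *
togo(-158,45,.075)
for n in("top","side"):
    p=camera(n)
    save(p,n+"1.png",(180,140,280,260) if n=="top" else (190,90,310,215),5 if n=="top" else 4.5)
E
```

```text
clock 2.3 shaker xy mm [-158.    44.8] z 0.1194 slide cm [0.01 0.02 4.44] toolY deg 86.1 want 86.4476616701889 F [ 0.83 -0.21 -0.06] T [ 0.02  0.01 -0.05] w 0.07586023749753801
```

View pics/side1.png

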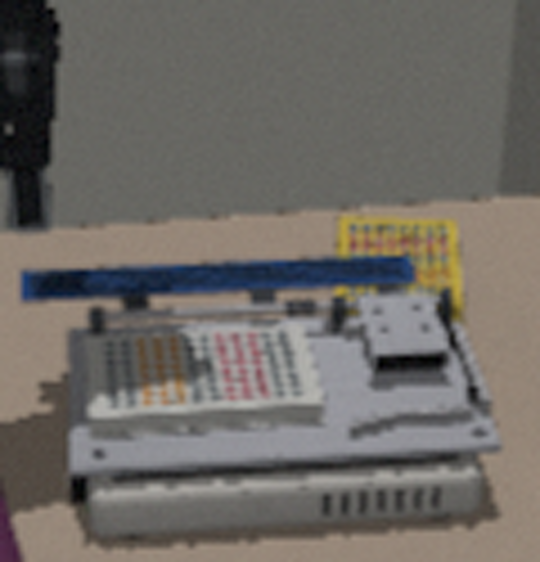

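The fingers hang about 5 cm above the bar's front end, with their tips at about (28,225) in the crop, just in front of the plate. I'll descend until I feel contact.

Call:
{"name": "arm_command", "arguments": {"slide": [[0,0,1.5],[0,0,3],[0,0,4.3],[0,0,4.9],[0,0,5.2]], "spin": [0,0,0,0,0]}}

```text
clock: 3.02
eef_pos: [0.478, 0.0776, 0.0683]
tool_rot: [0.032, 0.999, 0.0, 0.0]
ft_force: [-0.6, 0.2, -0.4]
grip_width: 0.0758
grasp_force: 0.0
```

Call:
{"name": "arm_command", "arguments": {"slide": [[0,0,0.15],[0,0,0.3],[0,0,0.45],[0,0,0.6],[0,0,0.6]], "spin": [0,0,0,0,0]}}

```text
clock: 3.65
eef_pos: [0.4778, 0.0774, 0.0621]
tool_rot: [0.032, 0.999, -0.0, -0.0]
ft_force: [0.2, 0.1, 0.4]
grip_width: 0.076
grasp_force: 0.0
```

```bash
python3 - <<'E'
from h import *
togo(-158,45,.046)
p=camera("side"); save(p,"side2.png",(190,90,310,215),4.5)
r,t=w2c(p);D=p["range_z"];K=p["intrinsics"]
v,u=np.mgrid[0:384,0:512]
P=(np.stack([(u-K[0,2])/K[0,0]*D,(v-K[1,2])/K[1,1]*D,D],-1)-t)@r
E=lambda q:((q[...,:2]-O)@np.array([[np.cos(YAW),-np.sin(YAW)],[np.sin(YAW),np.cos(YAW)]]))*1000
m=(p["pixels"].max(-1)<70)&(abs(P[...,0]-.479)<.04)&(P[...,2]>.05)&(P[...,2]<.1)&(abs(P[...,1]-.07)<.08)
e=E(P[m]); print(m.sum())
for a in np.c_[e,P[m][:,2]*1000].round(0)[::6].tolist(): print(a,end=' ')
E
```

```text
clock 3.65 shaker xy mm [-159.4   46.1] z 0.0621 slide cm [-0.14 -0.11  1.61] toolY deg 86.28 want 86.4476616701889 F [0.21 0.1  0.39] T [-0.    0.04 -0.05] w 0.0759708983929685
63
[-149.0, 96.0, 77.0] [-146.0, 94.0, 75.0] [-141.0, 89.0, 75.0] [-138.0, 86.0, 73.0] [-149.0, 79.0, 74.0] [-133.0, 79.0, 73.0] [-149.0, 78.0, 72.0] [-131.0, 75.0, 72.0] [-129.0, 51.0, 71.0] [-135.0, 71.0, 50.0] [-125.0, 14.0, 63.0]
```

View pics/side2.png

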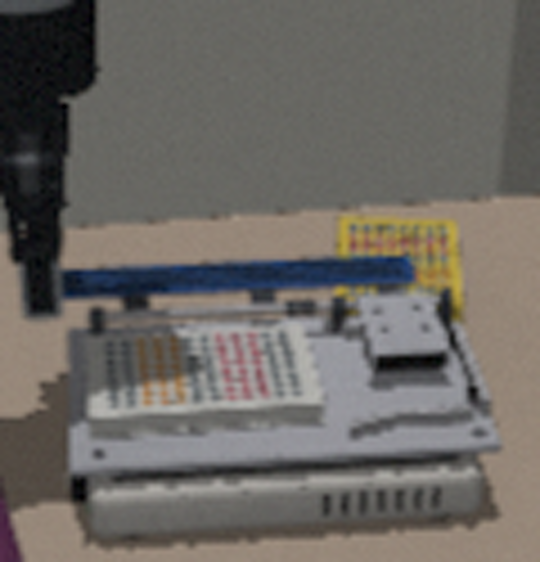

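The near finger's tip is at about (42,312) in the crop, clear in front of the plate's rear edge at about (90,415). The wrist force shows no contact with the bar yet. I'll press down slowly.

Call:
{"name": "arm_command", "arguments": {"slide": [[0,0,0.1],[0,0,0.2],[0,0,0.3],[0,0,0.4],[0,0,0.4]], "spin": [0,0,0,0,0]}}

```text
clock: 4.32
eef_pos: [0.4778, 0.0774, 0.0581]
tool_rot: [0.032, 0.999, -0.0, -0.0]
ft_force: [-0.2, 0.3, -0.3]
grip_width: 0.076
grasp_force: 0.0
```

Call:
{"name": "arm_command", "arguments": {"slide": [[0,0,0.1],[0,0,0.2],[0,0,0.3],[0,0,0.4],[0,0,0.4]], "spin": [0,0,0,0,0]}}

```text
clock: 4.95
eef_pos: [0.4778, 0.0774, 0.0541]
tool_rot: [0.032, 0.999, -0.0, -0.0]
ft_force: [-0.5, -0.0, -0.0]
grip_width: 0.0763
grasp_force: 0.0
```

Call:
{"name": "arm_command", "arguments": {"slide": [[0,0,0.1],[0,0,0.2],[0,0,0.3],[0,0,0.4],[0,0,0.4]], "spin": [0,0,0,0,0]}}

```text
clock: 5.58
eef_pos: [0.4777, 0.0774, 0.0501]
tool_rot: [0.032, 0.999, -0.0, -0.0]
ft_force: [-0.5, -0.2, -0.1]
grip_width: 0.076
grasp_force: 0.0
```

```bash
python3 - <<'E'
from h import *
togo(-158,45,.046)
p=camera("side"); save(p,"side3.png",(190,90,310,215),4.5)
E
```

```text
clock 5.575 shaker xy mm [-159.4   46.1] z 0.0501 slide cm [-0.14 -0.11  0.41] toolY deg 86.28 want 86.4476616701889 F [-0.54 -0.22 -0.06] T [0.01 0.01 0.05] w 0.0759980261462632
```

View pics/side3.png

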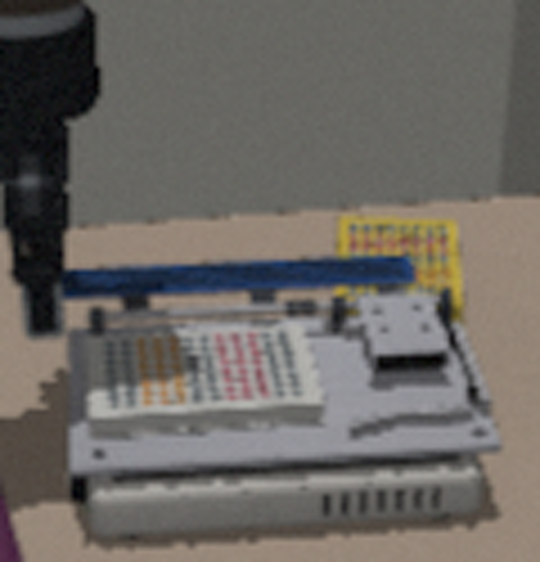

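```bash
python3 - <<'E'
from h import *
p=camera("side"); o=get_obs()
c,s=np.cos(YAW),np.sin(YAW)
W=lambda X,Y,z:np.r_[O+np.array([[c,-s],[s,c]])@np.array([X,Y])/1000,z]
for z in(.05,.06,.063,.07,.08): print(z,(proj(p,[W(-159.4+a,-6,z) for a in(-11,11)])-[190,90])*4.5)
q=camera("top"); save(q,"top3.png",(185,170,265,250),7)
print((proj(q,[W(-159.4,46+y,.06) for y in(-52,-38,38,52)])-[185,170])*7)
print((proj(q,[W(x,y,.075) for x,y in((-172,74),(-172,100),(64,74),(64,100))])-[185,170])*7)
D=q["range_z"]; print(np.round(D[232:246,198:236:2],3))
E
```

```text
0.05 [[ 27.38533521 403.73065022]
 [ 67.61732664 401.48224057]]
0.06 [[ 25.86955682 388.49081016]
 [ 66.3692359  386.27280467]]
0.063 [[ 25.4109368  383.87978272]
 [ 65.99161803 381.67109211]]
0.07 [[ 24.3337555  373.04965688]
 [ 65.10470743 370.86305584]]
0.08 [[ 22.77753186 357.40317495]
 [ 63.82341433 355.24901058]]
[[348.78788374 471.00917726]
 [314.48309348 469.49631598]
 [128.38163976 461.2891332 ]
 [ 94.12271881 459.77829478]]
[[146.85752914 495.04131041]
 [ 82.44477812 492.19422866]
 [176.61089102 -86.20942004]
 [113.00220466 -88.9084572 ]]
[[0.842 0.84  0.839 0.841 0.833 0.831 0.831 0.833 0.833 0.842 0.868 1.022
  1.092 1.122 1.198 1.201 1.31  1.31  1.313]
 [0.84  0.835 0.837 0.839 0.831 0.832 0.83  0.833 0.831 0.84  0.865 0.908
  1.072 1.108 1.192 1.199 1.215 1.222 1.362]
 [0.836 0.841 0.839 0.836 0.834 0.831 0.83  0.832 0.831 0.839 0.862 0.907
  1.059 1.112 1.166 1.203 1.208 1.213 1.177]
 [0.837 0.836 0.834 0.837 0.831 0.831 0.829 0.83  0.828 0.839 0.861 0.899
  1.054 1.106 1.151 1.169 1.216 1.215 1.175]
 [0.837 0.837 0.836 0.834 0.831 0.829 0.828 0.829 0.827 0.836 0.854 0
[... 421 characters left out ...]
0.832 0.834 0.836 0.823 0.824 0.824 0.824 0.833 0.845 0.879
  1.052 1.105 1.148 1.168 1.165 1.162 1.167]
 [0.831 0.833 0.83  0.834 0.835 0.824 0.823 0.824 0.823 0.829 0.841 0.876
  1.049 1.108 1.155 1.168 1.209 1.223 1.17 ]
 [0.832 0.832 0.835 0.835 0.833 0.82  0.821 0.818 0.822 0.827 0.84  0.871
  1.052 1.103 1.161 1.203 1.215 1.222 1.162]
 [0.831 0.833 0.836 0.833 0.831 0.821 0.821 0.82  0.82  0.821 0.841 0.867
  1.03  1.109 1.2   1.207 1.359 1.357 1.165]
 [0.831 0.834 0.835 0.834 0.831 0.82  0.819 0.819 0.819 0.82  0.837 0.866
  1.026 1.119 1.199 1.356 1.353 1.351 1.354]
 [0.831 0.832 0.832 0.832 0.83  0.818 0.816 0.816 0.817 0.818 0.839 0.864
  0.904 1.134 1.357 1.351 1.353 1.348 1.353]]
```

View pics/top3.png

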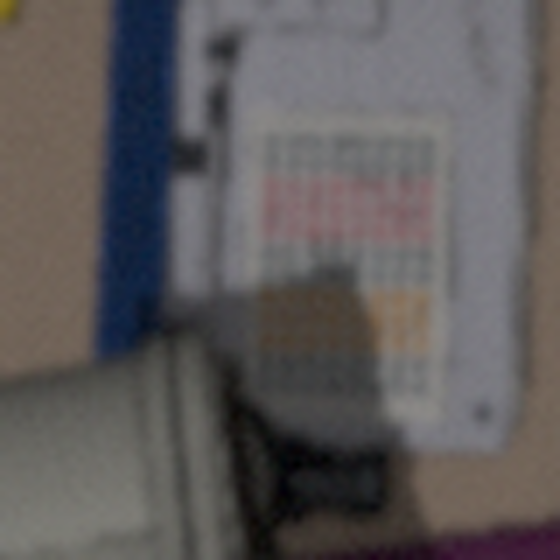

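```bash
python3 - <<'E'
from h import *
p=camera("side"); o=get_obs(); D=p["range_z"]
c,s=np.cos(YAW),np.sin(YAW);E=np.array([[c,-s],[s,c]])
for vv in range(120,168,3):
    row=[]
    for uu in (196,199,202):
        if D[vv,uu]>0:
            w=ray(p,(uu,vv),depth=D[vv,uu]); row.append(np.r_[E.T@(w[:2]-O)*1000,w[2]*1000].round().astype(int).tolist())
    print(vv,row)
E
```

```text
120 [[-158, 10, 202], [-152, 8, 202], [-146, 53, 182]]
123 [[-159, 9, 195], [-152, 5, 196]]
126 [[-159, 2, 190], [-153, 5, 189], [-146, 27, 178]]
129 [[-159, -17, 192], [-152, -18, 192], [-147, 15, 176]]
132 [[-159, -23, 187], [-152, -24, 188], [-146, -23, 187]]
135 [[-160, -24, 181], [-153, -16, 176], [-146, -22, 179]]
138 [[-160, -21, 172], [-154, -16, 169], [-147, -23, 172]]
141 [[-161, -24, 166], [-154, -22, 165], [-148, -23, 165]]
144 [[-162, -23, 158], [-160, 82, 103], [-148, -23, 157]]
147 [[-163, -4, 140], [-156, -3, 139], [-149, -25, 150]]
150 [[-163, -21, 142], [-156, -22, 141], [-149, -22, 141]]
153 [[-163, -23, 135], [-157, -6, 125], [-151, 0, 121]]
156 [[-166, 4, 111], [-158, -4, 116], [-151, -6, 116]]
159 [[-166, 3, 104], [-159, -7, 109], [-152, -1, 105]]
162 [[-167, 2, 96], [-159, -4, 99], [-152, -2, 97]]
165 [[-177, 149, 0], [-160, 0, 88], [-159, 149, -1]]
```

The range image puts the fingertips about 42 mm above the reported TCP at this opening, at z ≈ 0.092. That agrees with feeling no contact yet. The tip's x and y are as expected. I'll go on down, watching the force.

Call:
{"name": "arm_command", "arguments": {"slide": [[0,0,0.25],[0,0,0.5],[0,0,0.75],[0,0,1.0],[0,0,1.0]], "spin": [0,0,0,0,0]}}

```text
clock: 6.4
eef_pos: [0.4776, 0.0774, 0.0399]
tool_rot: [0.032, 0.999, -0.0, -0.0]
ft_force: [-0.1, -0.6, 0.5]
grip_width: 0.0762
grasp_force: 0.0
```

Call:
{"name": "arm_command", "arguments": {"slide": [[0,0,0.1],[0,0,0.2],[0,0,0.3],[0,0,0.4],[0,0,0.4]], "spin": [0,0,0,0,0]}}

```text
clock: 7.02
eef_pos: [0.478, 0.0777, 0.0364]
tool_rot: [0.032, 0.999, 0.0, 0.0]
ft_force: [-0.9, 1.1, 2.4]
grip_width: 0.0764
grasp_force: 1.3
```

Call:
{"name": "arm_command", "arguments": {"slide": [[0,0,0.1],[0,0,0.2],[0,0,0.3],[0,0,0.4],[0,0,0.4]], "spin": [0,0,0,0,0]}}

```text
clock: 7.65
eef_pos: [0.4781, 0.0777, 0.0322]
tool_rot: [0.032, 0.999, 0.0, 0.0]
ft_force: [-0.1, 1.9, 2.8]
grip_width: 0.0759
grasp_force: 1.7
```

Call:
{"name": "arm_command", "arguments": {"slide": [[0,0,0.1],[0,0,0.2],[0,0,0.3],[0,0,0.4],[0,0,0.4]], "spin": [0,0,0,0,0]}}

```text
clock: 8.28
eef_pos: [0.478, 0.0775, 0.0282]
tool_rot: [0.032, 0.999, 0.0, 0.0]
ft_force: [0.3, 4.4, 3.8]
grip_width: 0.076
grasp_force: 2.3
```

```bash
cat >> h.py <<'E'
def tip():
    p=camera("side"); D=p["range_z"]; K=p["intrinsics"]; r,t=w2c(p)
    v,u=np.mgrid[0:384,0:512]
    P=(np.stack([(u-K[0,2])/K[0,0]*D,(v-K[1,2])/K[1,1]*D,D],-1)-t)@r
    c,s=np.cos(YAW),np.sin(YAW); e=np.dstack([((P[...,:2]-O)@np.array([[c,-s],[s,c]])),P[...,2]])*1000
    return p,e
E
python3 - <<'E'
from h import *
togo(-158,45,.028)
p,e=tip()
m=(abs(e[...,0]+159)<8)&(abs(e[...,1])<14)&(e[...,2]>52)&(p["range_z"]>0)
print(np.sort(e[m][:,2])[:8].round(),[np.percentile(e[m][:,0],k) for k in(2,98)])
for X in(-120,-80,-40,0,30):
  b=(p["pixels"][...,2]>1.5*p["pixels"][...,0].astype(float))&(abs(e[...,0]-X)<12)&(abs(e[...,1]-88)<16)&(e[...,2]>35)
  print(X,b.sum(),np.polyfit(e[b][:,1]-86,e[b][:,2],1).round(2) if b.sum()>8 else 0)
save(p,"side4.png",(190,90,310,215),4.5)
E
```

```text
clock 8.275 shaker xy mm [-159.1   46.3] z 0.0282 slide cm [-0.11 -0.13  0.02] toolY deg 86.28 want 86.4476616701889 F [0.28 4.43 3.81] T [ 0.93 -0.04 -0.01] w 0.07596719334215798
[66. 66. 67. 67. 67. 67. 67. 72.] [np.float64(-166.67424427318542), np.float64(-151.34707681621225)]
-120 30 [-0.16 65.2 ]
-80 32 [-0.12 65.28]
-40 27 [-0.11 65.29]
0 29 [-0.15 65.  ]
30 27 [-0.12 65.12]
```

View pics/side4.png

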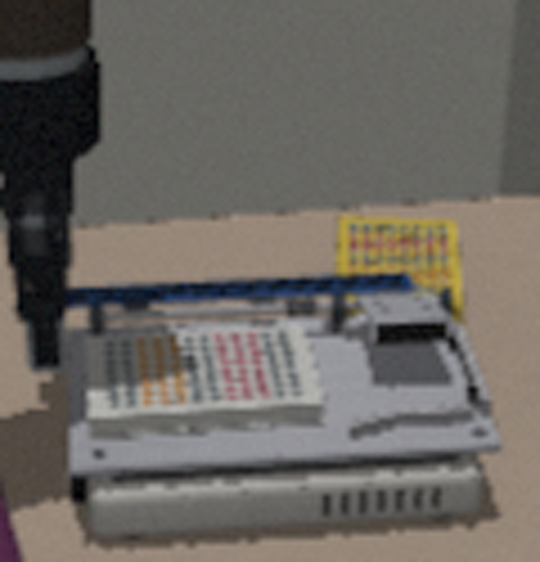

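The flap is rising; the black roll now shows at about (410,330). The bar's middle is at 65 mm, so the flap is at about 0.3 rad, and the pushing tip is in front of the plate at about (42,368). I'll press about 7.5 mm deeper so the tip is at z ≈ 58 mm, below the plate's top.

Call:
{"name": "arm_command", "arguments": {"slide": [[0,0,0.1],[0,0,0.2],[0,0,0.3],[0,0,0.4],[0,0,0.4]], "spin": [0,0,0,0,0]}}

```text
clock: 8.95
eef_pos: [0.478, 0.0771, 0.0242]
tool_rot: [0.033, 0.999, -0.0, 0.0]
ft_force: [0.7, 1.9, 5.4]
grip_width: 0.0761
grasp_force: 2.7
```

Call:
{"name": "arm_command", "arguments": {"slide": [[0,0,0.1],[0,0,0.2],[0,0,0.3],[0,0,0.35],[0,0,0.35]], "spin": [0,0,0,0,0]}}

```text
clock: 9.57
eef_pos: [0.478, 0.0764, 0.0209]
tool_rot: [0.033, 0.999, -0.001, 0.0]
ft_force: [0.3, 0.1, 5.8]
grip_width: 0.0758
grasp_force: 2.9
```

```bash
cat >> h.py <<'E'
def look():
    togo(-64,45,.0205)
    p,e=tip(); q=p["pixels"].astype(float); X,Y,Z=e[...,0],e[...,1],e[...,2]
    b=(q[...,2]>1.5*q[...,0])&(abs(X)<60)&(abs(Y-88)<16)&(Z>35)
    print("bar n",b.sum(),"z med",np.median(Z[b]),"y med",np.median(Y[b]))
    # plate's right-hand side face / top
    pl=(abs(Y)<50)&(Z>56)&(Z<67)&(q.min(-1)>85)&(X<22)
    n,l,s,c=cv2.connectedComponentsWithStats(pl.astype(np.uint8)); k=1+s[1:,4].argmax(); m=l==k
    print("plate X",np.percentile(X[m],[1,99]).round(1),"Y",np.percentile(Y[m],[1,99]).round(1),"z",np.median(Z[m]).round(1))
    f=(abs(Y)<16)&(Z>57)&(Z<120)&(q.max(-1)<75)&(X<-30)
    print("finger X",np.percentile(X[f],[3,97]).round(1),"zmin",np.percentile(Z[f],2).round(1))
    return p
E
python3 -c "
from h import *
look()"
```

```text
clock 9.575 shaker xy mm [-159.1   45.1] z 0.0209 slide cm [-9.51  0.03  0.04] toolY deg 86.24 want 86.4476616701889 F [0.31 0.09 5.8 ] T [ 0.18 -0.07  0.01] w 0.07584782081800052
bar n 3 z med 56.134918351424936 y med 87.70211590708092
plate X [-135.7  -11.8] Y [-43.6  42. ] z 63.4
finger X [-166.6 -115.1] zmin 63.2
```

Call:
{"name": "arm_command", "arguments": {"slide": [[-0.3,0,0],[-0.6,0,0],[-0.9,0,0],[-1.2,0,0],[-1.5,0,0]], "spin": [0,0,0,0,0]}}

```text
clock: 10.25
eef_pos: [0.4892, 0.0762, 0.0197]
tool_rot: [0.032, 0.999, -0.0, -0.003]
ft_force: [-6.2, 2.5, 6.5]
grip_width: 0.0763
grasp_force: 3.5
```

Call:
{"name": "arm_command", "arguments": {"slide": [[-0.4,0,0],[-0.8,0,0],[-1.2,0,0],[-1.6,0,0],[-1.9,0,0]], "spin": [0,0,0,0,0]}}

```text
clock: 10.88
eef_pos: [0.5081, 0.0751, 0.0196]
tool_rot: [0.032, 0.999, -0.0, -0.004]
ft_force: [-5.5, 2.1, 6.1]
grip_width: 0.0761
grasp_force: 3.5
```

```bash
python3 -c "
from h import *
save(look(),'side5.png',(190,90,310,215),4.5)"
```

```text
clock 10.875 shaker xy mm [-129.    45.7] z 0.0196 slide cm [-6.5  -0.06 -0.13] toolY deg 86.33 want 86.4476616701889 F [-5.54  2.1   6.07] T [0.75 1.02 0.18] w 0.07613986872533807
bar n 0 z med nan y med nan
plate X [-115.1    9.3] Y [-44.2  40.8] z 63.4
finger X [-136.7  -57. ] zmin 59.7
  return _methods._mean(a, axis=axis, dtype=dtype,
  ret = ret.dtype.type(ret / rcount)
```

View pics/side5.png

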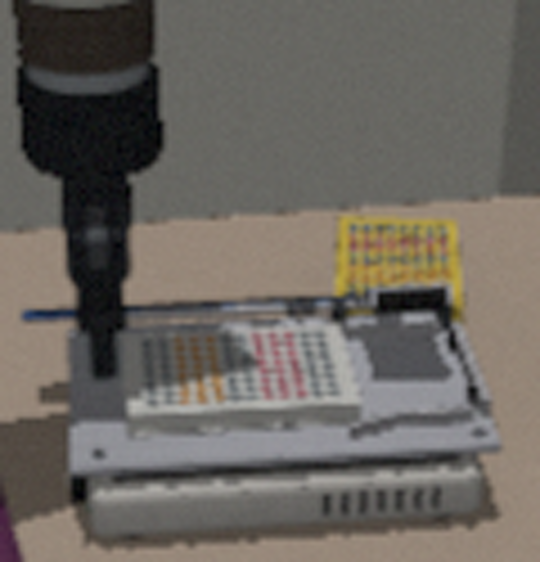

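The plate has moved about 20 mm, and its leading edge at about (360,400) in the crop is heading under the raised flap. Its far side stays parallel to the platform, and the bar is held down. I'll keep pushing.

Call:
{"name": "arm_command", "arguments": {"slide": [[-0.3,0,0],[-0.6,0,0],[-0.9,0,0],[-1.2,0,0],[-1.5,0,0]], "spin": [0,0,0,0,0]}}

```text
clock: 11.55
eef_pos: [0.523, 0.0741, 0.0196]
tool_rot: [0.032, 0.999, -0.0, -0.004]
ft_force: [-5.3, 2.8, 6.0]
grip_width: 0.0764
grasp_force: 3.5
```

Call:
{"name": "arm_command", "arguments": {"slide": [[-0.3,0,0],[-0.6,0,0],[-0.9,0,0],[-1.2,0,0],[-1.5,0,0]], "spin": [0,0,0,0,0]}}

```text
clock: 12.18
eef_pos: [0.538, 0.0732, 0.0196]
tool_rot: [0.032, 0.999, -0.0, -0.004]
ft_force: [-4.6, 2.8, 5.6]
grip_width: 0.0763
grasp_force: 3.4
```

```bash
python3 -W ignore -c "
from h import *
look()"
```

```text
clock 12.175 shaker xy mm [-99.   45.7] z 0.0196 slide cm [-3.5  -0.06 -0.12] toolY deg 86.33 want 86.4476616701889 F [-4.6   2.8   5.56] T [0.76 1.07 0.15] w 0.0762897741929684
bar n 0 z med nan y med nan
plate X [-85.6  21.4] Y [-44.3  39.2] z 63.3
finger X [-107.2  -64.5] zmin 63.1
```

Call:
{"name": "arm_command", "arguments": {"slide": [[-0.3,0,0],[-0.6,0,0],[-0.9,0,0],[-1.2,0,0],[-1.5,0,0]], "spin": [0,0,0,0,0]}}

```text
clock: 12.85
eef_pos: [0.553, 0.0723, 0.0196]
tool_rot: [0.032, 0.999, -0.0, -0.004]
ft_force: [-5.0, 2.8, 7.3]
grip_width: 0.0757
grasp_force: 3.5
```

Call:
{"name": "arm_command", "arguments": {"slide": [[-0.25,0,0],[-0.5,0,0],[-0.75,0,0],[-1.0,0,0],[-1.2,0,0]], "spin": [0,0,0,0,0]}}

```text
clock: 13.48
eef_pos: [0.565, 0.0716, 0.0196]
tool_rot: [0.032, 0.999, -0.0, -0.004]
ft_force: [-5.1, 2.2, 5.5]
grip_width: 0.0762
grasp_force: 3.4
```

Call:
{"name": "arm_command", "arguments": {"slide": [[-0.1,0,0],[-0.2,0,0],[-0.3,0,0],[-0.4,0,0],[-0.4,0,0]], "spin": [0,0,0,0,0]}}

```text
clock: 14.1
eef_pos: [0.5691, 0.0713, 0.0196]
tool_rot: [0.032, 0.999, -0.0, -0.003]
ft_force: [-4.7, 2.3, 6.6]
grip_width: 0.0762
grasp_force: 3.2
```

```bash
python3 -W ignore -c "
from h import *
look()"
```

```text
clock 14.1 shaker xy mm [-67.8  45.7] z 0.0196 slide cm [-0.38 -0.07 -0.09] toolY deg 86.33 want 86.4476616701889 F [-4.68  2.32  6.6 ] T [0.75 0.99 0.12] w 0.07618540244414318
bar n 2 z med 62.278824819264216 y med 83.36791637395085
plate X [-55.   21.4] Y [-44.7  40.6] z 63.2
finger X [-77.7 -33.6] zmin 62.2
```

Not at the stop yet. I'll creep on in small steps until the pushing force rises.

Call:
{"name": "arm_command", "arguments": {"slide": [[-0.07,0,0],[-0.14,0,0],[-0.2,0,0],[-0.2,0,0],[-0.2,0,0]], "spin": [0,0,0,0,0]}}

```text
clock: 14.78
eef_pos: [0.5698, 0.0712, 0.0195]
tool_rot: [0.032, 0.999, -0.0, -0.005]
ft_force: [-8.3, 2.6, 7.4]
grip_width: 0.0764
grasp_force: 4.7
```

Call:
{"name": "arm_command", "arguments": {"slide": [[-0.07,0,0],[-0.14,0,0],[-0.15,0,0],[-0.15,0,0],[-0.15,0,0]], "spin": [0,0,0,0,0]}}

```text
clock: 15.4
eef_pos: [0.5699, 0.0711, 0.0194]
tool_rot: [0.032, 0.999, -0.0, -0.006]
ft_force: [-11.1, 3.9, 10.1]
grip_width: 0.076
grasp_force: 6.1
```

The force has risen and the plate has stopped. I'll check that it is home and square.

```bash
python3 -W ignore - <<'E'
from h import *
p=look()
a=cv2.resize(p["pixels"][120:200,225:310,::-1],None,fx=6,fy=6,interpolation=3)
q=camera("top"); b=cv2.resize(q["pixels"][145:225,205:270,::-1],None,fx=4,fy=6,interpolation=3)
cv2.imwrite("pics/home.png",np.hstack([a,b])); print(a.shape,b.shape)
c,s=np.cos(YAW),np.sin(YAW)
# plate seen from the side: line fit of its right (near) top edge and home corner prediction
for dx in(0,-2,-5):
    W=[np.r_[O+np.array([[c,-s],[s,c]])@np.array([X+dx,Y])/1000,z] for X,Y,z in((75,-42.7,.0644),(-53,-42.7,.0644),(75,-42.7,.05),(-53,42.7,.0644))]
    print(dx,((proj(p,W)-[225,120])*6).round().tolist())
for th in("plate","stop_face"):
  for n,im in(("side",p),("top",q)):
    d=landmark_of(im,th)[:1]
    for k in d:
        w=ray(im,k["centre"],z=.05 if th=="plate" else .0565); print(th,n,k["confidence"],np.array([[c,s],[-s,c]])@(w[:2]-O)*1000)
E
```

```text
clock 15.4 shaker xy mm [-67.1  45.6] z 0.0194 slide cm [-0.3  -0.06 -0.11] toolY deg 86.31 want 86.4476616701889 F [-11.07   3.87  10.09] T [ 0.75  2.18 -0.13] w 0.0760125638995109
bar n 0 z med nan y med nan
plate X [-54.8  21.4] Y [-44.5  39.6] z 63.1
finger X [-76.5 -32. ] zmin 62.0
(480, 510, 3) (480, 260, 3)
0 [[429.0, 344.0], [118.0, 362.0], [426.0, 373.0], [98.0, 254.0]]
-2 [[424.0, 344.0], [113.0, 362.0], [421.0, 374.0], [94.0, 254.0]]
-5 [[417.0, 345.0], [105.0, 363.0], [414.0, 374.0], [87.0, 255.0]]
plate side 0.97 [ 60.04258925 127.28457831]
plate top 0.79 [ 77.39272416 191.71935746]
stop_face side 0.88 [57.9258885  -5.42378017]
stop_face top 0.92 [75.50247953 -6.25959838]
```

View pics/home.png

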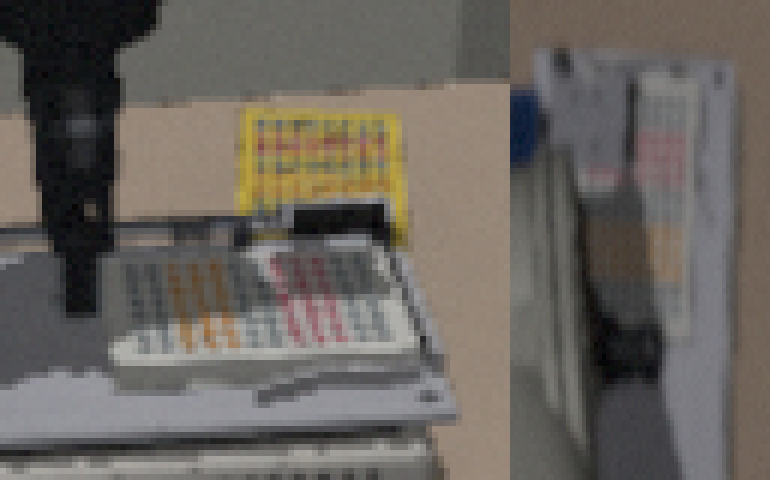

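```bash
python3 -W ignore - <<'E'
from h import *
p=camera("side");q=camera("top"); c,s=np.cos(YAW),np.sin(YAW); M=np.array([[c,s],[-s,c]])
f=lambda im,uv,z:(M@(ray(im,uv,z=z)[:2]-O)*1000).round(1)
print("platform corner side",f(p,(225+458/6,120+415/6),.05),"top",f(q,(205+225/4,145+65/6),.05))
print("plate corner side",f(p,(225+421/6,120+345/6),.0644),"top",f(q,(205+187/4,145+82/6),.0644))
# gradient profiles along shaker x, averaged over strips, top view
g=cv2.cvtColor(q["pixels"],cv2.COLOR_RGB2GRAY).astype(np.float32)
gs=cv2.cvtColor(p["pixels"],cv2.COLOR_RGB2GRAY).astype(np.float32)
def prof(img,im,X,Ys,z):
    out=[]
    for x in X:
        w=[np.r_[O+M.T@np.array([x,y])/1000,z] for y in Ys]; uv=proj(im,w).astype(np.float32)
        out.append(cv2.remap(img,uv[None,:,0],uv[None,:,1],1).mean())
    return np.array(out)
X=np.arange(50,101,2.)
for nm,img,im in(("top",g,q),("side",gs,p)):
    for Ys,z in((np.arange(-38,-20,3),.0644),(np.arange(-66,-50,3),.05)):
        print(nm,z,dict(zip(X.astype(int).tolist(),prof(img,im,X,Ys,z).round().astype(int).tolist())))
E
```

```text
platform corner side [ 81.3 -73.7] top [ 79.1 -71.2]
plate corner side [ 71.7 -43. ] top [ 67.7 -44.3]
top 0.0644 {50: 115, 52: 117, 54: 117, 56: 116, 58: 115, 60: 117, 62: 123, 64: 126, 66: 127, 68: 121, 70: 113, 72: 101, 74: 94, 76: 94, 78: 98, 80: 98, 82: 97, 84: 96, 86: 97, 88: 99, 90: 100, 92: 100, 94: 100, 96: 100, 98: 100, 100: 100}
top 0.05 {50: 115, 52: 115, 54: 115, 56: 115, 58: 114, 60: 115, 62: 115, 64: 115, 66: 114, 68: 111, 70: 107, 72: 103, 74: 103, 76: 105, 78: 108, 80: 106, 82: 103, 84: 99, 86: 98, 88: 98, 90: 100, 92: 100, 94: 101, 96: 101, 98: 101, 100: 101}
side 0.0644 {50: 146, 52: 152, 54: 145, 56: 136, 58: 139, 60: 152, 62: 167, 64: 173, 66: 173, 68: 166, 70: 137, 72: 90, 74: 97, 76: 128, 78: 141, 80: 139, 82: 135, 84: 136, 86: 137, 88: 138, 90: 136, 92: 136, 94: 137, 96: 137, 98: 138, 100: 137}
side 0.05 {50: 146, 52: 145, 54: 145, 56: 144, 58: 145, 60: 146, 62: 146, 64: 145, 66: 142, 68: 133, 70: 121, 72: 117, 74: 124, 76: 136, 78: 143, 80: 141, 82: 136, 84: 135, 86: 137, 88: 136, 90: 137, 92: 137, 94: 137, 96: 137, 98: 137, 100: 137}
```

The plate's leading edge is about 11 mm short of the platform's rear edge in both views. That is exactly the stop position (86 − 75), so my frame's origin was about 4.5 mm off in x and the plate is home. Next I'll draw the pushing finger back while keeping the bar down.

Call:
{"name": "arm_command", "arguments": {"slide": [[0.2,0,0],[0.5,0,0],[0.9,0,0],[1.3,0,0],[1.7,0,0]], "spin": [0,0,0,0,0]}}

```text
clock: 16.42
eef_pos: [0.5621, 0.0719, 0.022]
tool_rot: [0.033, 0.999, -0.0, 0.003]
ft_force: [3.9, 1.2, 5.2]
grip_width: 0.0759
grasp_force: 2.8
```

```bash
python3 -W ignore -c "
from h import *
look()"
```

```text
clock 16.425 shaker xy mm [-74.9  45.9] z 0.022 slide cm [-1.09 -0.08  0.16] toolY deg 86.24 want 86.4476616701889 F [3.92 1.25 5.16] T [ 0.51 -0.91 -0.15] w 0.07588979149758425
bar n 31 z med 59.0818838257404 y med 84.10820441773588
plate X [-54.3  21.2] Y [-45.2  40.1] z 63.3
finger X [-85.8 -32.3] zmin 61.7
```

The finger is 8–9 mm clear of the plate, which hasn't moved, and the bar is still held down. Easing the bar up slowly.

Call:
{"name": "arm_command", "arguments": {"slide": [[0,0,-0.1],[0,0,-0.2],[0,0,-0.3],[0,0,-0.4],[0,0,-0.5]], "spin": [0,0,0,0,0]}}

```text
clock: 17.1
eef_pos: [0.5592, 0.0722, 0.0257]
tool_rot: [0.032, 0.999, 0.0, 0.0]
ft_force: [4.1, 2.9, 4.5]
grip_width: 0.0762
grasp_force: 2.5
```

Call:
{"name": "arm_command", "arguments": {"slide": [[0,0,-0.08],[0,0,-0.16],[0,0,-0.24],[0,0,-0.32],[0,0,-0.4]], "spin": [0,0,0,0,0]}}

```text
clock: 17.73
eef_pos: [0.5588, 0.0722, 0.0296]
tool_rot: [0.032, 0.999, 0.0, -0.0]
ft_force: [2.1, 3.8, 5.0]
grip_width: 0.0759
grasp_force: 2.2
```

Call:
{"name": "arm_command", "arguments": {"slide": [[0,0,-0.06],[0,0,-0.12],[0,0,-0.18],[0,0,-0.24],[0,0,-0.3]], "spin": [0,0,0,0,0]}}

```text
clock: 18.35
eef_pos: [0.5587, 0.072, 0.0325]
tool_rot: [0.032, 0.999, -0.0, -0.001]
ft_force: [0.4, 2.4, 4.2]
grip_width: 0.0761
grasp_force: 1.7
```

Call:
{"name": "arm_command", "arguments": {"slide": [[0,0,-0.06],[0,0,-0.12],[0,0,-0.18],[0,0,-0.24],[0,0,-0.3]], "spin": [0,0,0,0,0]}}

```text
clock: 18.98
eef_pos: [0.5582, 0.0716, 0.035]
tool_rot: [0.033, 0.999, -0.001, -0.001]
ft_force: [0.1, 0.4, -0.4]
grip_width: 0.0759
grasp_force: 0.0
```

```bash
python3 -W ignore -c "
from h import *
look()"
```

```text
clock 18.975 shaker xy mm [-78.7  45.3] z 0.035 slide cm [-1.47 -0.02  1.45] toolY deg 86.27 want 86.4476616701889 F [ 0.05  0.36 -0.44] T [ 0.   -0.06  0.02] w 0.0759419136199623
bar n 206 z med 70.54849159457751 y med 86.4403407040445
plate X [-54.4  21.7] Y [-45.   40.8] z 63.4
finger X [-87.2 -32.6] zmin 62.9
```

The bar has come off the finger gently, with the flap resting on the plate. Moving clear.

Call:
{"name": "arm_command", "arguments": {"slide": [[0,0,-0.5],[0,0,-1.5],[0,0,-3.5],[0,0,-6.5],[0,0,-10]], "spin": [0,0,0,0,0]}}

```text
clock: 19.65
eef_pos: [0.5589, 0.0721, 0.137]
tool_rot: [0.032, 0.999, -0.0, -0.0]
ft_force: [0.8, 0.6, -0.7]
grip_width: 0.0757
grasp_force: 0.0
```

Call:
{"name": "arm_command", "arguments": {"slide": [[3,2,-1],[7,5,-2],[11,8,-2],[15,11,-2],[17,13,-2]], "spin": [0,0,0,0,0]}}

```text
clock: 20.27
eef_pos: [0.3962, 0.2139, 0.1568]
tool_rot: [0.032, 0.999, 0.0, 0.0]
ft_force: [0.6, 0.8, 0.3]
grip_width: 0.076
grasp_force: 0.0
```

```bash
python3 -W ignore - <<'E'
from h import *
p=look()
a=cv2.resize(p["pixels"][120:210,200:300,::-1],None,fx=4,fy=4,interpolation=3)
q=camera("top"); b=cv2.resize(q["pixels"][145:235,195:275,::-1],None,fx=4,fy=4,interpolation=3)
cv2.imwrite("pics/end.png",np.hstack([a,b]))
E
```

```text
clock 20.275 shaker xy mm [-249.2  177.3] z 0.1568 slide cm [-18.53 -13.22  13.63] toolY deg 86.38 want 86.4476616701889 F [0.56 0.78 0.26] T [ 0.01 -0.01  0.01] w 0.07600263526845148
bar n 212 z med 70.60888088332888 y med 86.1987241384706
plate X [-54.2  21.3] Y [-44.7  39.4] z 63.4Traceback (most recent call last):
  File "<stdin>", line 2, in <module>
  File "h.py", line 39, in look
    print("finger X",np.percentile(X[f],[3,97]).round(1),"zmin",np.percentile(Z[f],2).round(1))
                     ~~~~~~~~~~~~~^^^^^^^^^^^^^
    return _quantile_unchecked(
        a, q, axis, out, overwrite_input, method, keepdims, weights)
    return _ureduce(a,
                    func=_quantile_ureduce_func,
    ...<5 lines>...
                    overwrite_input=overwrite_input,
                    method=method)
    r = func(a, **kwargs)
    result = _quantile(arr,
                       quantiles=q,
    ...<2 lines>...
                       out=out,
                       weights=wgt)
    slices_having_nans = np.isnan(arr[-1, ...])
                                  ~~~^^^^^^^^^
IndexError: index -1 is out of bounds for axis 0 with size 0
```

I've used all ten picture views, so the last check is numeric: the plate's rear edge at several widths, compared with the platform.

```bash
python3 -W ignore - <<'E'
from h import *
c,s=np.cos(YAW),np.sin(YAW); M=np.array([[c,s],[-s,c]])
def edge(img,im,a,fixed,along,z,sgn):
    w=[]
    for t in a:
        pts=[np.r_[O+M.T@(np.array([t,y]) if along=="x" else np.array([y,t]))/1000,z] for y in fixed]
        uv=proj(im,pts).astype(np.float32); w.append(cv2.remap(img,uv[None,:,0],uv[None,:,1],1).mean())
    g=np.clip(sgn*np.gradient(cv2.GaussianBlur(np.array(w,np.float32)[None],(0,0),2)[0]),0,None)
    k=g.argmax(); sl=slice(max(0,k-4),k+5); return round(float((a[sl]*g[sl]).sum()/g[sl].sum()),1)
for n in("top","side"):
    im=camera(n); g=cv2.cvtColor(im["pixels"],cv2.COLOR_RGB2GRAY).astype(np.float32)
    print(n,"rear edge X at Y",[(y,edge(g,im,np.arange(-72,-45,.5),np.arange(y-6,y+7,2),"x",.0644,1)) for y in(-33,-18,0,18,30)])
    print(n,"lead edge X",[(y,edge(g,im,np.arange(62,80,.5),np.arange(y-4,y+5,2),"x",.0644,-1)) for y in(-36,-28)])
    print(n,"platform front X",[(y,edge(g,im,np.arange(-162,-138,.5),np.arange(y-6,y+7,2),"x",.05,1)) for y in(-60,-33,0,30)])
    print(n,"right edge Y at X",[(x,edge(g,im,np.arange(-56,-34,.5),np.arange(x-6,x+7,2),"y",.0644,1)) for x in(-45,-25,-5,15)])
E
```

```text
top rear edge X at Y [(-33, -53.4), (-18, -54.0), (0, -52.1), (18, -52.5), (30, -53.5)]
top lead edge X [(-36, 70.5), (-28, 70.4)]
top platform front X [(-60, -147.0), (-33, -148.5), (0, -146.5), (30, -149.0)]
top right edge Y at X [(-45, -42.5), (-25, -41.5), (-5, -41.5), (15, -43.0)]
side rear edge X at Y [(-33, -55.1), (-18, -54.5), (0, -54.6), (18, -54.9), (30, -54.6)]
side lead edge X [(-36, 70.3), (-28, 70.0)]
side platform front X [(-60, -147.9), (-33, -147.6), (0, -148.9), (30, -147.2)]
side right edge Y at X [(-45, -44.4), (-25, -43.5), (-5, -44.0), (15, -45.5)]
```

The plate is square: its rear edge is straight and lies about 93–94 mm from the platform's front edge, against 93 mm expected. Handing in.

```bash
python3 -c "
from workcell import *
print(job_done())"
```

```text
the job is handed in; nothing more can be done
None
```

The plate was pushed home and square against the back stop, the flap was eased down onto it without snapping, and the arm moved clear at about 20 s of the 51 s limit; I handed the job in, but no verdict came back.

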